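# Stand a jar on the magnetic stirrer and set its speed three clicks up

### The job

Stand the squat tin-lidded jar upright in the middle of the stirrer's round plate and let go of it. Then turn the stirrer's knob exactly three clicks clockwise from where it stands and leave it resting in that click. Leave the tall jar and the flat can where they are.

Things in the scene. Friction and masses are not known exactly. Their poses are not given: they have to be found in the camera images.
- jar_squat_mid (a point): The jar to be stirred: a squat round glass jar with pale contents and a mottled grey tin lid, diameter 51 mm, height 41 mm, about 0.14 kg, loose, standing upright on the table; the lowest of the three loose things in a row near the front edge of the table. The point is at its centre, half-way up; z is its axis.
- plate_top (a point): Centre of the top face of the magnetic stirrer's flat round white plate, diameter 110 mm, no rim, 86 mm above the table. The stirrer is a grey wedge-fronted housing 180 mm deep, 130 mm wide, fixed. Axes: x from its front to its back, y to its left (seen from the front), z up. The knob's axis meets the sloping front panel 90 mm in front of this point (-x) and 23.8 mm below it.
- knob_grip (a point): Grip point of the black speed knob on the sloping front panel: on its axis, in the bar grip, 22 mm above the panel. The knob is a skirt 44 mm across, 6 mm high, with a bar 40 mm long, 12 mm wide, rising to 32 mm above the panel. z is the knob's axis, out of the panel, leaning 27 degrees from vertical towards the stirrer's front; x and y turn with the knob (at joint value 0, x points up the slope).
- knob_pointer (a point): The end of the knob's bar that bears the white pointer line, 20 mm from the knob's axis, level with the grip point: from the grip point to here is the bar's direction. At joint value 0 it points 67.5 degrees left (counter-clockwise, facing the knob) of straight up the slope.
- knob (a joint): Angle of the knob in rad, growing clockwise as seen facing it. Clicks every 0.3927 rad (22.5 degrees): eight positions, 0 to 2.749, each with a tick on the panel, end stops just beyond. It starts resting in one of the first three. Each click resists with up to about 0.1 N m, then snaps on; let go, the knob settles into the nearest click.
- jar_tall_mid (a point): Bystander: tall round glass jar with a grey lid, diameter 56 mm, height 95 mm, loose. The point is at its centre, half-way up.
- flat_can_mid (a point): Bystander: flat mottled grey metal can with two screw caps, 29 mm by 47 mm, 63 mm high, loose. The point is at its centre, half-way up.
Things that resemble listed ones, but are neither listed nor needed, are in the scene too. Leave any brown look-alike of the part that bears jar_squat_mid alone.

How it is judged:
On the way, in this order (a step that is already met when the one before it is completed fails the run):
1. the squat jar stands upright on the stirrer's plate, within 20 mm of its middle, let go (horizontal distance between jar_squat_mid and plate_top below 0.02 m and z of jar_squat_mid in the frame of plate_top between 0.015 and 0.026 m and angle between jar_squat_mid's own z axis and vertical below 0.15 rad and contact force between the fingers and jar_squat below 0.1 N), for 0.2 s.
2. the knob has been turned three clicks clockwise and rests there (distance of knob_pointer from where it was at the start of the episode between 0.0195 and 0.0248 m and value of joint knob above 1.021 rad and velocity of joint knob between -0.1 and 0.1 rad/s), for 0.3 s.
At the end, for the whole second after the job is handed in: The squat jar stands upright (within 0.15 rad) on the plate, its centre within 20 mm of the plate's middle, and the knob rests three clicks (2.6 to 3.4) clockwise of where it started (horizontal distance between jar_squat_mid and plate_top below 0.02 m and z of jar_squat_mid in the frame of plate_top between 0.015 and 0.026 m and angle between jar_squat_mid's own z axis and vertical below 0.15 rad and distance of knob_pointer from where it was at the start of the episode between 0.0195 and 0.0248 m and value of joint knob above 1.021 rad and velocity of joint knob between -0.05 and 0.05 rad/s); the robot touches nothing.
It fails at once if the tall jar is moved more than 30 mm or tipped (distance of jar_tall_mid from where it was at the start of the episode above 0.03 m or angle between jar_tall_mid's own z axis and vertical above 0.3 rad).
It fails at once if the flat can is moved more than 30 mm or tipped (distance of flat_can_mid from where it was at the start of the episode above 0.03 m or angle between flat_can_mid's own z axis and vertical above 0.3 rad).
It also fails if it takes over 48 s, if anything falls off the work surface, if the arm or the gripper's body presses on something with over 40 N, if the wrist force passes 120 N, or if a joint passes its speed limit or range.

### The arm

A 6-joint arm with a two-finger parallel gripper is mounted at the origin on a cart in front of the work surface, level with it; the furniture and walls round the work are solid. World frame = base frame: x ahead of the robot, y to its left, z up, the work surface at z = 0. Lengths are in m, angles in rad, forces in N, time in s.
With the tool pointing down it reaches from about 0.35 to 0.925 m from the base axis. Payload 6.4 kg.
Tool frame: the origin (TCP) lies on the front face of the gripper's body, between the roots of the fingers; the fingertips stand 97 mm ahead of it and the grasp point (between the pads) lies 78 mm ahead of it; z points along the fingers, y is the direction in which the jaws open and shut (so a half turn about z gives the same grasp; the last joint's range is limited). The gripper opens to 94 mm and grips with 3 to 60 N. Pads are 16 mm wide; open, the fingers measure 119 mm over their backs; the gripper's body (75 mm by 177 mm) begins 78 mm behind the grasp point.
Start: joints at [1.065, 0.245, 1.558, -0, 1.339, -0.174], TCP at [0.212, 0.615, 0.303] pointing down, gripper open.
Joint ranges: [-3.13, 3.13], [-1.02, 2.26], [0.13, 2.54], [-0.95, 4.09], [0.21, 2.88], [-2.74, 2.74]. Speed limits (rad/s): [2.57, 2.57, 3.14, 3.14, 3.14, 3.14].

### API

Orientations are given as a unit quaternion [w, x, y, z].
In Python, from rig import sensors, vision, bot, spotter gives the robot as it stands.
- The arm moves only by the tool jog_arm, never from a script. Its argument "motion" is a list of rows, each a list of 6 numbers: the shift along the tool's x, y, z each as a share of 30 mm, from -1 to 1, then the turn, a rotation vector about the tool's x, y, z each as a share of 5 degrees, from -1 to 1. A call has 1 to 10 rows; each row shifts and turns the pose as measured when the row begins, along the tool's axes as they then stand; what a row does not reach is not made up. A row lasts 1/12 s, in which the tool goes at most 41.7 mm and 7.16 degrees, less where a joint would pass 70% of its speed; a pose out of reach is approached as far as the arm can. A call with a number of a shift or a turn outside -1 to 1 is refused whole. A call with a gripper value outside its range is refused whole. "grip" is the opening, from 0 (shut) to 1 (fully open), set as the call begins (left out, the last holds). The fingers move at their own pace and stop on an object; "force" is the grip in N (left out, the last holds). Time passes only in rows, so rows that do not move let the fingers close. It gives the time, the measured TCP pose, the force and the opening at its end, in the units of the state.
- sensors.get_state(): the state, without advancing time (a new reading comes with each control period).
- vision.read_camera(name): name is "scene" or "top" or "wrist"; returns the picture (384x512x3 uint8, red, green, blue); there is no depth.
- vision.camera_info(name): a dict with "camera_matrix" (3x3 intrinsics, pixels), "rvec" (rotation vector, rad) and "tvec" (3), from world to camera coordinates, as OpenCV has them. Camera axes: x right, y down, z forward; pixel columns grow to the right and rows downward; lengths in m; the calibration is good to about 2 mm. A picture is of the moment at which its call begins: read the wrist's pose just before it. camera_info takes no time and is no camera call; for the wrist camera it gives the pose at the moment of the call.
- bot.hand_in(): hands the job in, once; it reports no verdict.
Trained networks look in the newest picture that a camera, given by its name, has taken for a name from the list of things; names that differ only in an ending like _2 or _b are one class to them, and where a whole thing is asked for, a point or a joint stands for the part that bears it (a point fixed in the world has none). Each returns a list of dicts, best first, with "p" (0 to 1); they miss things now and then, are a little off and sometimes report something else, mostly with a low value. They report only what shows in the picture. A call takes as long as a camera call. They do not tell look-alikes from the thing itself.
- spotter.find_in(name, camera): "at" ([x, y, z] in m, in world coordinates, good to about 4 mm: the middle of the surface that is visible of it).
- spotter.cut_out(name, camera): "mask" (384x512 bool, what is visible of it).
The state is a dict: "clock": time; "qpos": joint angles; "joint_vel": joint speeds; "joint_torque": joint torques, N m; "ee_pos": TCP position; "eef_rot": TCP orientation; "wrist_force": force on the tool from outside, world axes, zero at the start; "ft_torque": the same for the moment, N m; "grip_width": finger opening in m.
Only numpy, scipy, OpenCV 4.12 (cv2) and the standard library are available. Lean on these libraries where they do the work, as an engineer would, in place of code of your own. Each camera call takes 0.05 s, during which the arm holds its last target.

## Working session

There is one attempt and no reset: what is moved stays moved. The work goes in short steps, Python scripts to look and compute and a tool call to move; the robot and the scene stay as the last step left them, time stands still between calls to the robot, and variables do not carry over. Pictures are saved under pics/ and viewed, and the job is handed in when it is done.

Besides the shell and the picture viewer there is one more tool, called after "Emit:" by a JSON object that holds its "api" and its "payload", one argument or row to a line. jog_arm: Moves the arm, as the interface text tells. Shift numbers are shares of 30 mm and turn numbers shares of 5 degrees, none past 1 either way. Its arguments: {"type":"object","properties":{"motion":{"type":"array"},"grip":{"type":"number"},"force":{"type":"number"}},"required":["motion"]}

```bash
ls; mkdir -p pics; python3 - <<'E'
from rig import sensors, vision, bot, spotter
import cv2, numpy as np
s=sensors.get_state()
for k,v in s.items(): print(k,np.round(v,3))
for c in ["scene","top","wrist"]:
    im=vision.read_camera(c); cv2.imwrite(f"pics/{c}0.png",im[:,:,::-1])
    i=vision.camera_info(c); print(c,np.round(i["camera_matrix"],1).tolist(),np.round(i["rvec"],3),np.round(i["tvec"],3))
    for n in ["jar_squat_mid","plate_top","knob_grip","knob_pointer","jar_tall_mid","flat_can_mid"]:
        try: print(n,[(np.round(d["at"],3).tolist(),round(d["p"],2)) for d in spotter.find_in(n,c)])
        except Exception as e: print(n,e)
print(sensors.get_state()["clock"])
E
```

```text
pics
clock 0.0
qpos [ 1.065  0.246  1.559 -0.     1.339 -0.174]
joint_vel [ 0.001 -0.001  0.001 -0.    -0.001 -0.   ]
joint_torque [ 0.0000e+00 -4.1584e+01 -3.1460e+01  6.8000e-02  3.3000e-02 -0.0000e+00]
ee_pos [0.212 0.614 0.302]
eef_rot [-0.     0.165  0.986 -0.001]
wrist_force [ 0.488 -0.066 -0.786]
ft_torque [ 0.007 -0.036 -0.034]
grip_width 0.094
scene [[362.6, 0.0, 256.9], [0.0, 362.6, 195.8], [0.0, 0.0, 1.0]] [ 2.004 -1.046  0.518] [-0.515  0.276  0.625]
jar_squat_mid [([0.406, -0.09, 0.036], 0.86), ([0.673, -0.346, 0.032], 0.56)]
plate_top [([0.569, -0.233, 0.07], 0.76)]
knob_grip [([0.547, -0.241, 0.077], 0.6), ([0.411, -0.24, 0.069], 0.28)]
knob_pointer [([0.543, -0.242, 0.073], 0.59)]
jar_tall_mid [([0.41, -0.242, 0.068], 0.57)]
flat_can_mid [([0.403, -0.329, 0.046], 0.72)]
top [[471.9, 0.0, 259.5], [0.0, 471.9, 199.6], [0.0, 0.0, 1.0]] [ 2.214 -1.998  0.211] [-0.265  0.519  0.822]
jar_squat_mid [([0.677, -0.338, 0.041], 0.83), ([0.414, -0.086, 0.039], 0.74)]
plate_top [([0.596, -0.22, 0.084], 0.57)]
knob_grip [([0.551, -0.238, 0.077], 0.61)]
knob_pointer [([0.552, -0.24, 0.073], 0.96)]
jar_tall_mid [([0.425, -0.228, 0.094], 0.72)]
flat_can_mid [([0.42, -0.319, 0.054], 0.81)]
wrist [[268.0, 0.0, 252.6], [0.0, 268.0, 190.9], [0.0, 0.0, 1.0]] [-2.39  -1.706 -0.209] [-0.649 -0.027  0.39 ]
jar_squat_mid []
plate_top []
knob_grip []
knob_pointer []
jar_tall_mid []
flat_can_mid []
1.05
```

View pics/scene0.png

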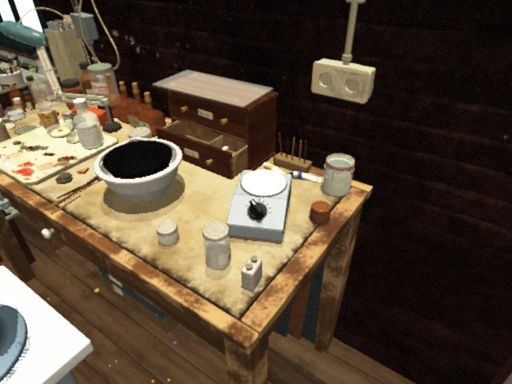

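View pics/top0.png

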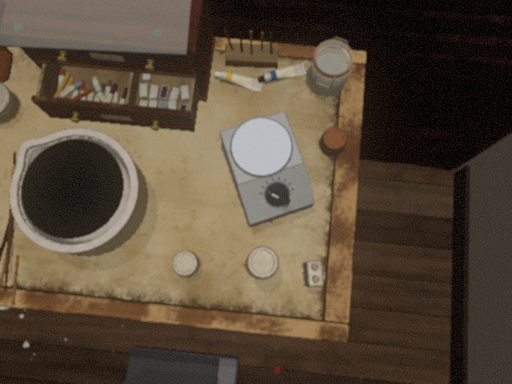

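Candidates for the squat jar are the pale grey-lidded one at scene (167,232) / top (185,263) and the brown look-alike at scene (319,212) / top (334,140). The tall jar is at top (263,263). I choose the grey one in the front row and will check it in crops.

```bash
python3 - <<'E'
import cv2, numpy as np
t=cv2.imread("pics/top0.png"); s=cv2.imread("pics/scene0.png")
a=cv2.resize(t[100:240,205:345],(560,560),interpolation=cv2.INTER_CUBIC)
b=cv2.resize(t[235:291,157:213],(240,280),interpolation=cv2.INTER_CUBIC)
c=cv2.resize(s[210:255,145:190],(240,280),interpolation=cv2.INTER_CUBIC)
cv2.imwrite("pics/crop0.png",np.hstack([a,np.vstack([b,c])]))
E
```

```text
(no output)
```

View pics/crop0.png

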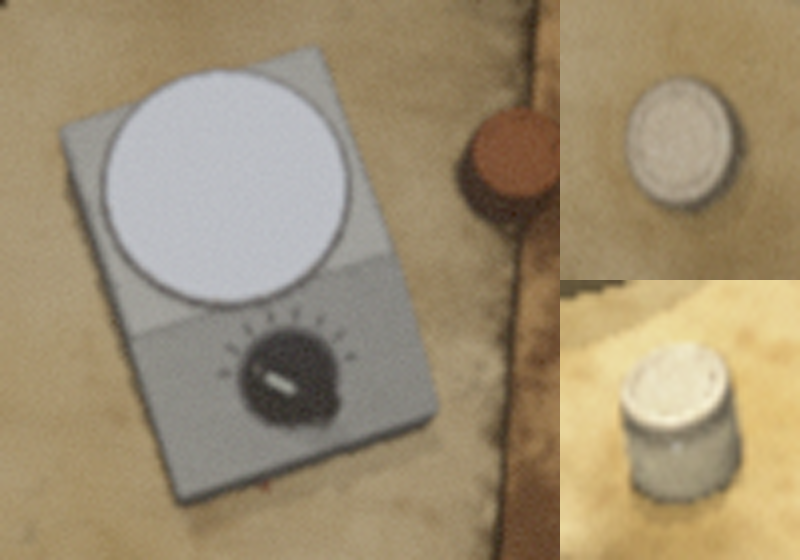

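```bash
cat > h.py <<'E'
import numpy as np, cv2
from scipy.spatial.transform import Rotation as R
def ray(info,px):
    K=np.array(info["camera_matrix"]);Rm=cv2.Rodrigues(np.array(info["rvec"],float))[0];t=np.array(info["tvec"],float)
    d=Rm.T@np.linalg.inv(K)@np.array([px[0],px[1],1.]); return -Rm.T@t,d
def onplane(info,px,z):
    o,d=ray(info,px); return o+d*(z-o[2])/d[2]
def proj(info,P):
    return cv2.projectPoints(np.array(P,float).reshape(-1,3),np.array(info["rvec"],float),np.array(info["tvec"],float),np.array(info["camera_matrix"],float),None)[0].reshape(-1,2)
E
python3 - <<'E'
from rig import vision,spotter
from h import *
ti=vision.camera_info("top"); si=vision.camera_info("scene")
im=vision.read_camera("top"); 
hsv=cv2.cvtColor(im,cv2.COLOR_RGB2HSV)
# plate: bright bluish
m=((im[:,:,2].astype(int)>im[:,:,0]+0)&(im.min(2)>150)).astype(np.uint8)
m[:, :205]=0;m[:,345:]=0;m[:100]=0;m[240:]=0
cs=cv2.findContours(m,cv2.RETR_EXTERNAL,cv2.CHAIN_APPROX_NONE)[0]
c=max(cs,key=cv2.contourArea);e=cv2.fitEllipse(cv2.convexHull(c));print("plate",e)
P=onplane(ti,e[0],.086);print("plate centre",P)
W=np.array([onplane(ti,p,.086) for p in c[:,0]]);print("diam",np.ptp(W[:,0]),np.ptp(W[:,1]))
# housing corners (crop coordinates/4+offset)
cor=[(62,128),(318,48),(437,408),(180,503)]
for q,z in zip(cor,[.075,.075,.04,.04]): print(q,onplane(ti,(205+q[0]/4,100+q[1]/4),z)[:2])
for cam,inf in(("top",ti),("scene",si)):
    if cam!="top": vision.read_camera(cam)
    for d in spotter.cut_out("jar_squat_mid",cam)[:2]:
        k=d["mask"].astype(np.uint8);cc=max(cv2.findContours(k,0,1)[0],key=cv2.contourArea)
        print(cam,d["p"],cv2.boundingRect(cc),k.sum())
    print([d["at"] for d in spotter.find_in("jar_squat_mid",cam)])
# lid in top crop: bbox (627..733, 77..207) scale 240/56, 280/56
u=157+680/ (240/56);v=235+142/5
print("lid",u,v,onplane(ti,(u,v),.041), onplane(ti,(157+(627-560)/(240/56),v),.041),onplane(ti,(157+(733-560)/(240/56),v),.041))
print("lidc",onplane(ti,(157+(680-560)/(240/56),v),.041))
print("scene lid", onplane(si,(145+(675-560)/(240/45),210+(383-280)/(280/45)),.041))
E
```

```text
plate ((261.1250915527344, 146.0221710205078), (56.802066802978516, 59.37907409667969), 90.20465850830078)
plate centre [ 0.63687667 -0.20347698  0.086     ]
diam 0.10858905660025475 0.10783362506358657
(62, 128) [ 0.65995953 -0.12489651]
(318, 48) [ 0.71190179 -0.24021063]
(437, 408) [ 0.55243259 -0.31315416]
(180, 503) [ 0.49497089 -0.19738306]
top 0.9 (320, 127, 26, 29) 571
top 0.7 (173, 250, 27, 27) 573
[[0.6753, -0.3386, 0.0392], [0.4148, -0.0857, 0.0368]]
scene 0.95 (309, 201, 21, 23) 394
scene 0.58 (156, 220, 23, 26) 483
[[0.4057, -0.0931, 0.0367], [0.6698, -0.3466, 0.0314]]
lid 315.66666666666663 263.4 [ 0.43781744 -0.32467047  0.041     ] [ 0.41094068 -0.06377559  0.041     ] [ 0.41558478 -0.10885626  0.041     ]
lidc [ 0.41326255 -0.08631419  0.041     ]
scene lid [ 0.41220051 -0.08833099  0.041     ]
```

```bash
cat >> h.py <<'E'
YAW=np.radians(24.2); P=np.array([.637,-.2035,.086])
X=np.array([np.cos(YAW),np.sin(YAW),0]);Y=np.array([-np.sin(YAW),np.cos(YAW),0]);Z=np.array([0,0,1.])
a27=np.radians(27); n=np.cos(a27)*Z-np.sin(a27)*X; u=np.cos(a27)*X+np.sin(a27)*Z
K0=P-.09*X-.0238*Z
def bar(k):
    th=np.radians(67.5-22.5*k); return u*np.cos(th)+Y*np.sin(th)
E
python3 - <<'E'
from rig import vision
from h import *
t=cv2.imread("pics/top0.png");s=cv2.imread("pics/scene0.png")
ti=vision.camera_info("top"); si=vision.camera_info("scene")
out=[]
for img,inf,(x0,y0,w) in((t,ti,(205,100,140)),(s,si,(220,160,90))):
    f=400/w*1
    c=cv2.resize(img[y0:y0+w,x0:x0+w],(400,400),interpolation=cv2.INTER_CUBIC)
    q=lambda p:tuple(int(v) for v in ((proj(inf,p)[0]-[x0,y0]+.5)*f))
    for k,col in((0,(0,0,255)),(1,(0,255,0)),(2,(255,0,0))):
        cv2.circle(c,q(K0+.032*n+.02*bar(k)),3,col,-1)
    for k in range(8): cv2.circle(c,q(K0+.0285*bar(k)),2,(0,255,255),1)
    for ph in np.linspace(0,6.28,40): cv2.circle(c,q(P+.055*(np.cos(ph)*X+np.sin(ph)*Y)),1,(255,0,255),-1)
    for a,b in((.076,.065),(.076,-.065)): cv2.circle(c,q(P+a*X+b*Y-.01*Z),3,(255,255,0),1)
    cv2.circle(c,q(K0+.032*n),2,(255,255,255),1)
    out.append(c)
cv2.imwrite("pics/ov.png",np.hstack(out))
E
```

```text
(no output)
```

View pics/ov.png

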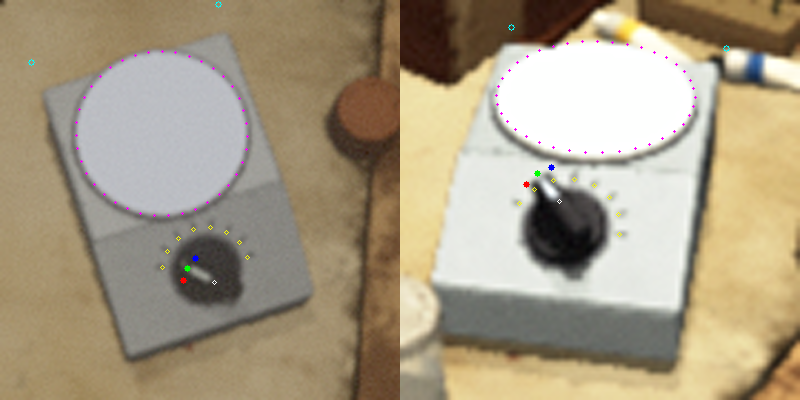

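The overlay fits the picture. The plate outline and tick ring line up, and the pointer line at top crop (188,268) lies on the k=1 mark. The crops show a grey mottled lid with pale glass, so that jar is the right one. I'll write a planner that prints rows, then move.

```bash
cat >> h.py <<'E'
def plan(pos,Rt,maxrows=10,sh=29.,tn=4.8,rows=None):
    from rig import sensors
    s=sensors.get_state(); p=np.array(s["ee_pos"],float);q=np.array(s["eef_rot"],float)
    Rc=R.from_quat([q[1],q[2],q[3],q[0]])
    rv=(Rc.inv()*R.from_matrix(Rt)).as_rotvec(); d=np.array(pos)-p
    N=max(np.ceil(np.linalg.norm(d)*1000/sh),np.ceil(np.degrees(np.linalg.norm(rv))/tn),1) if rows is None else rows
    N=int(N); print("clock",round(s["clock"],2),"dist mm",np.round(d*1000,1),"turn deg",np.round(np.degrees(rv),1),"rows",N,"q",np.round(s["qpos"],2),"w",round(s["grip_width"],4),"F",np.round(s["wrist_force"],1))
    out=[]
    for i in range(min(N,maxrows)):
        Ri=Rc*R.from_rotvec(rv*i/N)
        out.append([round(float(v),2) for v in np.r_[Ri.inv().apply(d/N)/.03,np.degrees(rv/N)/5]])
    print(str(out).replace(" ",""))
def Rdown(yawdeg):
    y=np.array([np.cos(np.radians(yawdeg)),np.sin(np.radians(yawdeg)),0]);z=np.array([0,0,-1.])
    return np.c_[np.cross(y,z),y,z]
E
python3 -c "
from h import *
plan([.413,-.087,.25],Rdown(0))"
```

```text
clock 1.35 dist mm [ 201.3 -701.6  -52.7] turn deg [ 0. -0. 71.] rows 26 q [ 1.06  0.25  1.56  0.    1.34 -0.17] w 0.094 F [0.3 0.4 0.8]
[[-0.54,-0.77,0.07,0.0,-0.0,0.55],[-0.57,-0.74,0.07,0.0,-0.0,0.55],[-0.61,-0.71,0.07,0.0,-0.0,0.55],[-0.64,-0.68,0.07,0.0,-0.0,0.55],[-0.67,-0.65,0.07,0.0,-0.0,0.55],[-0.7,-0.62,0.07,0.0,-0.0,0.55],[-0.73,-0.58,0.07,0.0,-0.0,0.55],[-0.76,-0.55,0.07,0.0,-0.0,0.55],[-0.78,-0.51,0.07,0.0,-0.0,0.55],[-0.81,-0.47,0.07,0.0,-0.0,0.55]]
```

Emit:
{"api": "jog_arm", "payload": {
  "motion": [
    [-0.54, -0.77, 0.05, 0, 0, 0.55],
    [-0.57, -0.74, 0.05, 0, 0, 0.55],
    [-0.61, -0.71, 0.05, 0, 0, 0.55],
    [-0.64, -0.68, 0.05, 0, 0, 0.55],
    [-0.67, -0.65, 0.05, 0, 0, 0.55],
    [-0.7, -0.62, 0.05, 0, 0, 0.55],
    [-0.73, -0.58, 0.05, 0, 0, 0.55],
    [-0.76, -0.55, 0.05, 0, 0, 0.55],
    [-0.78, -0.51, 0.05, 0, 0, 0.55],
    [-0.81, -0.47, 0.05, 0, 0, 0.55]
  ],
  "grip": 1
}}

```text
clock: 2.18
ee_pos: [0.2876, 0.337, 0.2867]
eef_rot: [0.0, 0.401, 0.916, 0.002]
wrist_force: [0.3, 0.1, 0.6]
grip_width: 0.0938
```

```bash
python3 -c "
from h import *
plan([.413,-.087,.25],Rdown(0))"
```

```text
clock 2.18 dist mm [ 125.4 -424.   -36.7] turn deg [ 0.2 -0.1 42.7] rows 16 q [ 0.61 -0.25  2.08  0.    1.31 -0.14] w 0.0938 F [0.3 0.1 0.6]
[[-0.83,-0.41,0.07,0.0,-0.0,0.53],[-0.84,-0.37,0.07,0.0,-0.0,0.53],[-0.86,-0.33,0.07,0.0,-0.0,0.53],[-0.88,-0.29,0.07,0.0,-0.0,0.53],[-0.89,-0.25,0.07,0.0,-0.0,0.53],[-0.9,-0.21,0.08,0.0,-0.0,0.53],[-0.91,-0.16,0.08,0.0,-0.0,0.53],[-0.91,-0.12,0.08,0.0,-0.0,0.53],[-0.92,-0.08,0.08,0.0,-0.0,0.53],[-0.92,-0.04,0.08,0.0,-0.0,0.53]]
```

Emit:
{"api": "jog_arm", "payload": {
  "motion": [
    [-0.83, -0.41, 0.07, 0, 0, 0.53],
    [-0.84, -0.37, 0.07, 0, 0, 0.53],
    [-0.86, -0.33, 0.07, 0, 0, 0.53],
    [-0.88, -0.29, 0.07, 0, 0, 0.53],
    [-0.89, -0.25, 0.07, 0, 0, 0.53],
    [-0.9, -0.21, 0.08, 0, 0, 0.53],
    [-0.91, -0.16, 0.08, 0, 0, 0.53],
    [-0.91, -0.12, 0.08, 0, 0, 0.53],
    [-0.92, -0.08, 0.08, 0, 0, 0.53],
    [-0.92, -0.04, 0.08, 0, 0, 0.53]
  ]
}}

```text
clock: 3.02
ee_pos: [0.3646, 0.0581, 0.2653]
eef_rot: [0.004, 0.609, 0.793, 0.006]
wrist_force: [-0.1, -0.2, -0.3]
grip_width: 0.094
```

```bash
python3 -c "
from h import *
plan([.413,-.087,.22],Rdown(0))"
```

```text
clock 3.02 dist mm [  48.4 -145.1  -45.3] turn deg [ 0.8 -0.2 15. ] rows 6 q [-0.16 -0.46  2.28  0.01  1.32 -0.42] w 0.094 F [-0.1 -0.2 -0.3]
[[-0.85,0.05,0.25,0.03,-0.01,0.5],[-0.85,0.09,0.25,0.03,-0.01,0.5],[-0.84,0.12,0.25,0.03,-0.01,0.5],[-0.83,0.16,0.25,0.03,-0.01,0.5],[-0.83,0.2,0.25,0.03,-0.01,0.5],[-0.82,0.23,0.25,0.03,-0.01,0.5]]
```

Emit:
{"api": "jog_arm", "payload": {
  "motion": [
    [-0.85, 0.05, 0.25, 0.03, 0, 0.5],
    [-0.85, 0.09, 0.25, 0.03, 0, 0.5],
    [-0.84, 0.12, 0.25, 0.03, 0, 0.5],
    [-0.83, 0.16, 0.25, 0.03, 0, 0.5],
    [-0.83, 0.2, 0.25, 0.03, 0, 0.5],
    [-0.82, 0.23, 0.25, 0.03, 0, 0.5],
    [0, 0, 0, 0, 0, 0]
  ]
}}

```text
clock: 3.6
ee_pos: [0.4147, -0.0998, 0.2212]
eef_rot: [0.002, 0.715, 0.699, 0.002]
wrist_force: [-0.1, 0.5, 0.6]
grip_width: 0.094
```

```bash
python3 - <<'E'
from h import *
from rig import vision,spotter
plan([.413,-.087,.22],Rdown(0))
wi=vision.camera_info("wrist");im=vision.read_camera("wrist");cv2.imwrite("pics/w1.png",im[:,:,::-1])
print([(np.round(d["at"],4).tolist(),round(d["p"],2)) for d in spotter.find_in("jar_squat_mid","wrist")])
for d in spotter.cut_out("jar_squat_mid","wrist")[:2]:
    k=d["mask"].astype(np.uint8);c=max(cv2.findContours(k,0,1)[0],key=cv2.contourArea);print(d["p"],cv2.boundingRect(c))
print(proj(wi,[.413,-.087,.041]))
E
```

```text
clock 3.6 dist mm [-1.7 12.8 -1.2] turn deg [ 0.3  0.  -1.3] rows 1 q [-0.5  -0.21  2.18  0.    1.17 -0.48] w 0.094 F [-0.1  0.5  0.6]
[[0.42,-0.07,0.04,0.06,0.0,-0.26]]
[([0.4151, -0.0839, 0.0383], 0.91), ([0.5407, -0.2475, 0.0589], 0.56)]
0.74 (228, 149, 47, 52)
[[248.88404466 181.47528289]]
```

View pics/w1.png

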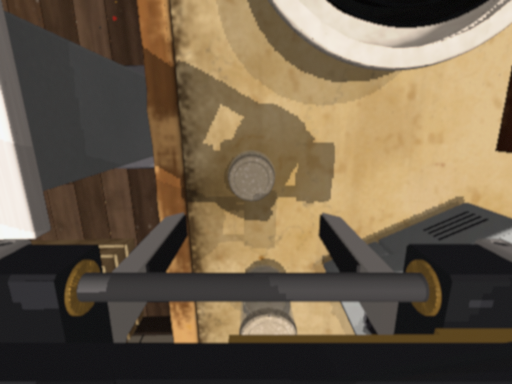

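```bash
python3 - <<'E'
from h import *
from rig import vision
im=cv2.imread("pics/w1.png"); c=cv2.resize(im[135:215,210:290],(640,640),interpolation=cv2.INTER_CUBIC); cv2.imwrite("pics/w1c.png",c)
wi=vision.camera_info("wrist")
for p in((250.5,173),(250.5,175)): print(onplane(wi,p,.041))
E
```

```text
[ 0.41418748 -0.07523131  0.041     ]
[ 0.41414969 -0.07725503  0.041     ]
```

View pics/w1c.png

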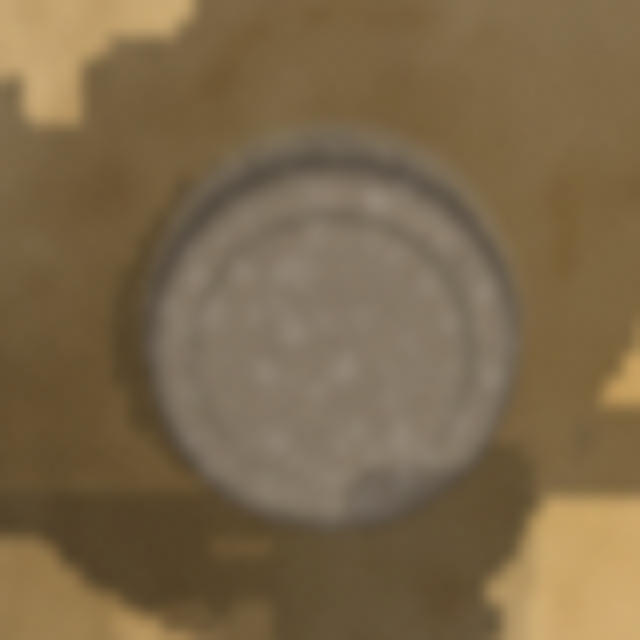

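Wrist view: grey mottled lid centred at about (251,178). That puts it at (0.414,-0.085), which agrees with the top camera and the network to about 2 mm. The tall jar is at (268,325).

```bash
python3 -c "
from h import *
plan([.414,-.085,.106],Rdown(0),rows=6)"
```

```text
clock 3.75 dist mm [-1.00e-01  1.16e+01 -1.16e+02] turn deg [ 0.4 -0.  -1. ] rows 6 q [-0.5  -0.22  2.18  0.    1.17 -0.48] w 0.0943 F [1.  1.  0.5]
[[0.06,-0.01,0.64,0.01,-0.0,-0.03],[0.06,-0.0,0.64,0.01,-0.0,-0.03],[0.06,-0.0,0.64,0.01,-0.0,-0.03],[0.06,-0.0,0.64,0.01,-0.0,-0.03],[0.06,-0.0,0.64,0.01,-0.0,-0.03],[0.06,-0.0,0.64,0.01,-0.0,-0.03]]
```

Emit:
{"api": "jog_arm", "payload": {
  "motion": [
    [0.13, 0, 0.5, 0, 0, -0.05],
    [0.13, 0, 0.5, 0, 0, -0.05],
    [0.13, 0, 0.5, 0, 0, -0.05],
    [0, 0, 0.5, 0, 0, 0],
    [0, 0, 0.5, 0, 0, 0],
    [0, 0, 0.5, 0, 0, 0],
    [0, 0, 0.3, 0, 0, 0],
    [0, 0, 0.2, 0, 0, 0],
    [0, 0, 0, 0, 0, 0]
  ]
}}

```text
clock: 4.5
ee_pos: [0.4162, -0.0754, 0.1187]
eef_rot: [0.008, 0.702, 0.712, 0.005]
wrist_force: [0.6, 0.3, 0.5]
grip_width: 0.0942
```

```bash
python3 -c "
from h import *
plan([.414,-.085,.106],Rdown(0))"
```

```text
clock 4.5 dist mm [ -2.2  -9.6 -12.7] turn deg [1.  0.2 0.9] rows 1 q [-0.45 -0.03  2.24  0.01  0.92 -0.47] w 0.0942 F [0.6 0.3 0.5]
[[-0.32,-0.09,0.42,0.21,0.04,0.18]]
```

Emit:
{"api": "jog_arm", "payload": {
  "motion": [
    [-0.2, -0.07, 0.3, 0.2, 0, 0.18],
    [0, 0, 0, 0, 0, 0],
    [0, 0, 0, 0, 0, 0]
  ]
}}

```text
clock: 4.75
ee_pos: [0.4154, -0.0808, 0.1115]
eef_rot: [0.003, 0.706, 0.708, -0.001]
wrist_force: [0.2, -0.0, -0.3]
grip_width: 0.0938
```

```bash
python3 -c "
from h import *
plan([.414,-.085,.106],Rdown(0))"
```

```text
clock 4.75 dist mm [-1.4 -4.2 -5.5] turn deg [0.2 0.3 0.1] rows 1 q [-0.46 -0.01  2.23 -0.    0.91 -0.46] w 0.0938 F [ 0.2 -0.  -0.3]
[[-0.14,-0.05,0.18,0.04,0.06,0.02]]
```

Emit:
{"api": "jog_arm", "payload": {
  "motion": [
    [-0.14, -0.05, 0.18, 0.04, 0.06, 0.02],
    [0, 0, 0, 0, 0, 0],
    [0, 0, 0, 0, 0, 0]
  ]
}}

```text
clock: 5.0
ee_pos: [0.415, -0.0856, 0.1078]
eef_rot: [0.002, 0.707, 0.708, 0.001]
wrist_force: [-0.1, 0.5, 0.6]
grip_width: 0.0943
```

```bash
python3 - <<'E'
from h import *
from rig import vision
plan([.414,-.085,.106],Rdown(0))
im=vision.read_camera("wrist");cv2.imwrite("pics/w2.png",im[:,:,::-1])
E
```

```text
clock 5.0 dist mm [-1.   0.6 -1.8] turn deg [0.2 0.  0.1] rows 1 q [-0.47  0.    2.23  0.    0.9  -0.47] w 0.0943 F [-0.1  0.5  0.6]
[[0.02,-0.04,0.06,0.04,0.01,0.01]]
```

View pics/w2.png

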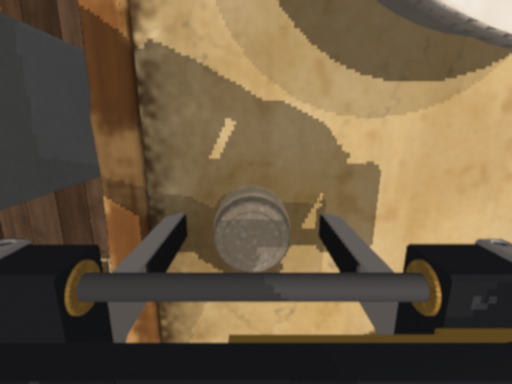

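The jar's lid at (252,233) lies between the fingers at 187 and 320. Closing.

Emit:
{"api": "jog_arm", "payload": {
  "motion": [
    [0, 0, 0.03, 0, 0, 0],
    [0, 0, 0, 0, 0, 0],
    [0, 0, 0, 0, 0, 0],
    [0, 0, 0, 0, 0, 0],
    [0, 0, 0, 0, 0, 0],
    [0, 0, 0, 0, 0, 0],
    [0, 0, 0, 0, 0, 0],
    [0, 0, 0, 0, 0, 0]
  ],
  "grip": 0,
  "force": 20
}}

```text
clock: 5.72
ee_pos: [0.4153, -0.0855, 0.1073]
eef_rot: [0.002, 0.707, 0.708, 0.001]
wrist_force: [0.2, 0.7, -0.5]
grip_width: 0.0485
```

```bash
python3 -c "
from h import *
plan([.414,-.085,.29],Rdown(0),rows=10)"
```

```text
clock 5.72 dist mm [ -1.3   0.5 182.7] turn deg [0.3 0.1 0.1] rows 10 q [-0.47  0.    2.23  0.    0.9  -0.47] w 0.0485 F [ 0.2  0.7 -0.5]
[[0.0,-0.0,-0.61,0.01,0.0,0.0],[0.0,-0.0,-0.61,0.01,0.0,0.0],[0.0,-0.0,-0.61,0.01,0.0,0.0],[0.0,-0.0,-0.61,0.01,0.0,0.0],[0.0,-0.0,-0.61,0.01,0.0,0.0],[0.0,-0.0,-0.61,0.01,0.0,0.0],[0.0,-0.0,-0.61,0.01,0.0,0.0],[0.0,-0.0,-0.61,0.01,0.0,0.0],[0.0,-0.0,-0.61,0.01,0.0,0.0],[0.0,-0.0,-0.61,0.01,0.0,0.0]]
```

Emit:
{"api": "jog_arm", "payload": {
  "motion": [
    [0, 0, -0.4, 0, 0, 0],
    [0, 0, -0.6, 0, 0, 0],
    [0, 0, -0.7, 0, 0, 0],
    [0, 0, -0.7, 0, 0, 0],
    [0, 0, -0.7, 0, 0, 0],
    [0, 0, -0.7, 0, 0, 0],
    [0, 0, 0, 0, 0, 0]
  ]
}}

```text
clock: 6.3
ee_pos: [0.4119, -0.084, 0.2222]
eef_rot: [-0.003, 0.707, 0.708, -0.0]
wrist_force: [0.5, -0.4, -1.0]
grip_width: 0.0491
```

```bash
python3 -c "
from h import *
plan([.637,-.2035,.25],Rdown(-20),rows=14)"
```

```text
clock 6.3 dist mm [ 225.1 -119.5   27.8] turn deg [-0.3 -0.2 20.1] rows 14 q [-0.47 -0.23  2.19  0.    1.19 -0.47] w 0.0491 F [ 0.5 -0.4 -1. ]
[[-0.29,0.54,-0.07,-0.0,-0.0,0.29],[-0.27,0.54,-0.07,-0.0,-0.0,0.29],[-0.26,0.55,-0.07,-0.0,-0.0,0.29],[-0.24,0.56,-0.07,-0.0,-0.0,0.29],[-0.23,0.56,-0.07,-0.0,-0.0,0.29],[-0.22,0.57,-0.07,-0.0,-0.0,0.29],[-0.2,0.57,-0.07,-0.0,-0.0,0.29],[-0.19,0.58,-0.07,-0.0,-0.0,0.29],[-0.17,0.58,-0.07,-0.0,-0.0,0.29],[-0.16,0.59,-0.07,-0.0,-0.0,0.29]]
```

Emit:
{"api": "jog_arm", "payload": {
  "motion": [
    [-0.2, 0.4, -0.15, 0, 0, 0.2],
    [-0.27, 0.54, -0.1, 0, 0, 0.29],
    [-0.26, 0.55, -0.07, 0, 0, 0.29],
    [-0.24, 0.56, -0.07, 0, 0, 0.29],
    [-0.23, 0.56, -0.07, 0, 0, 0.29],
    [-0.22, 0.57, -0.07, 0, 0, 0.29],
    [-0.2, 0.57, -0.07, 0, 0, 0.29],
    [-0.19, 0.58, -0.07, 0, 0, 0.29],
    [-0.17, 0.5, -0.07, 0, 0, 0.29],
    [-0.16, 0.4, -0.07, 0, 0, 0.29]
  ]
}}

```text
clock: 7.13
ee_pos: [0.5612, -0.1645, 0.228]
eef_rot: [-0.011, 0.791, 0.611, -0.005]
wrist_force: [-0.3, -0.5, -1.3]
grip_width: 0.0491
```

```bash
python3 -c "
from h import *
plan([.637,-.2035,.24],Rdown(-20),rows=5)"
```

```text
clock 7.13 dist mm [ 75.8 -39.   12. ] turn deg [-1.4 -0.3  5.4] rows 5 q [-0.48  0.18  1.77  0.    1.21 -0.22] w 0.0491 F [-0.3 -0.5 -1.3]
[[-0.12,0.55,-0.09,-0.06,-0.01,0.22],[-0.11,0.56,-0.09,-0.06,-0.01,0.22],[-0.1,0.56,-0.09,-0.06,-0.01,0.22],[-0.09,0.56,-0.09,-0.06,-0.01,0.22],[-0.08,0.56,-0.08,-0.06,-0.01,0.22]]
```

Emit:
{"api": "jog_arm", "payload": {
  "motion": [
    [-0.12, 0.5, -0.13, -0.06, 0, 0.22],
    [-0.11, 0.5, -0.12, -0.06, 0, 0.22],
    [-0.1, 0.45, -0.1, -0.06, 0, 0.22],
    [-0.09, 0.4, -0.08, -0.06, 0, 0.22],
    [-0.04, 0.2, 0, -0.03, 0, 0.1],
    [0, 0, 0, 0, 0, 0]
  ]
}}

```text
clock: 7.63
ee_pos: [0.6171, -0.1967, 0.2258]
eef_rot: [-0.008, 0.818, 0.575, -0.001]
wrist_force: [-0.6, -0.3, -2.4]
grip_width: 0.0489
```

```bash
python3 - <<'E'
from h import *
from rig import vision,spotter
plan([.637,-.2035,.24],Rdown(-20))
for c in("wrist","top"):
    im=vision.read_camera(c);cv2.imwrite(f"pics/{c}3.png",im[:,:,::-1])
    print([(np.round(d["at"],4).tolist(),round(d["p"],2)) for d in spotter.find_in("jar_squat_mid",c)])
plan([.637,-.2035,.24],Rdown(-20))
E
```

```text
clock 7.63 dist mm [19.9 -6.8 14.2] turn deg [-0.9 -0.4  0.1] rows 1 q [-0.48  0.32  1.61  0.01  1.22 -0.14] w 0.0489 F [-0.6 -0.3 -2.4]
[[0.02,0.69,-0.48,-0.18,-0.08,0.03]]
[([0.6188, -0.1891, 0.157], 0.63), ([0.5672, -0.2454, 0.075], 0.55)]
[([0.6758, -0.3391, 0.0397], 0.97)]
clock 7.83 dist mm [20.7 -7.5 13.1] turn deg [-0.9 -0.4  0.2] rows 1 q [-0.48  0.32  1.61  0.01  1.23 -0.14] w 0.0489 F [-0.7  0.  -1. ]
[[0.0,0.73,-0.45,-0.17,-0.08,0.04]]
```

View pics/wrist3.png

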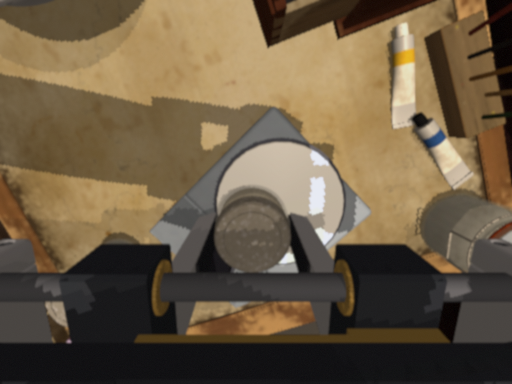

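View pics/top3.png

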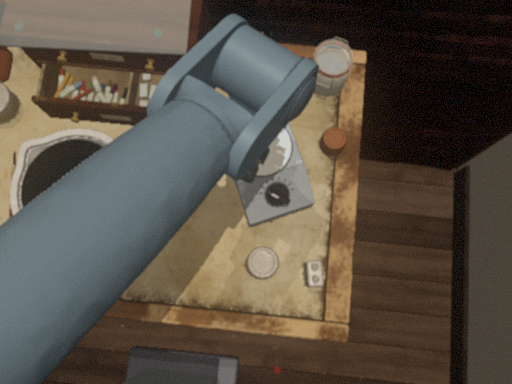

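```bash
python3 - <<'E'
from h import *
from rig import vision,sensors
wi=vision.camera_info("wrist"); s=sensors.get_state(); print(s["ee_pos"])
im=cv2.imread("pics/wrist3.png")
for ph in np.linspace(0,6.28,60): cv2.circle(im,tuple(int(round(v)) for v in proj(wi,P+.055*(np.cos(ph)*X+np.sin(ph)*Y))[0]),0,(0,0,255),-1)
z=s["ee_pos"][2]-.1073+.041
c=onplane(wi,(252,238),z);print(c)
for ph in np.linspace(0,6.28,40): cv2.circle(im,tuple(int(round(v)) for v in proj(wi,c+.024*(np.cos(ph)*X+np.sin(ph)*Y))[0]),0,(0,255,0),-1)
cv2.imwrite("pics/w3o.png",cv2.resize(im[100:300,150:400],(750,600),interpolation=cv2.INTER_NEAREST))
E
```

```text
[ 0.61632598 -0.19600422  0.22694635]
[ 0.61686741 -0.19315212  0.16064635]
```

View pics/w3o.png

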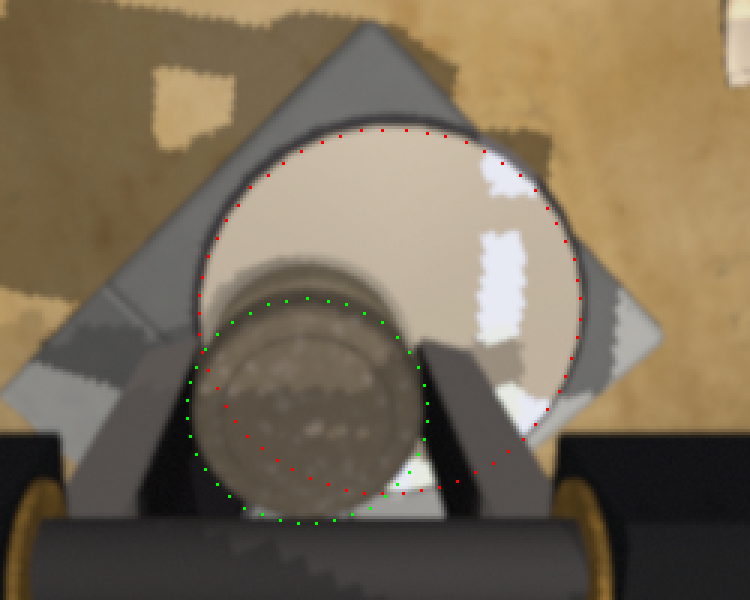

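```bash
python3 -c "
from h import *
plan([.637,-.206,.21],Rdown(-20),rows=4)"
```

```text
clock 7.83 dist mm [ 20.7 -10.  -16.9] turn deg [-0.9 -0.4  0.2] rows 4 q [-0.48  0.32  1.61  0.01  1.23 -0.14] w 0.0489 F [-0.7  0.  -1. ]
[[-0.02,0.19,0.14,-0.04,-0.02,0.01],[-0.02,0.19,0.14,-0.04,-0.02,0.01],[-0.02,0.19,0.14,-0.04,-0.02,0.01],[-0.02,0.19,0.14,-0.04,-0.02,0.01]]
```

Emit:
{"api": "jog_arm", "payload": {
  "motion": [
    [-0.02, 0.19, 0.1, -0.04, -0.02, 0.01],
    [-0.02, 0.19, 0.1, -0.04, -0.02, 0.01],
    [-0.02, 0.19, 0.1, -0.04, -0.02, 0.01],
    [-0.02, 0.15, 0.1, -0.04, -0.02, 0.01],
    [0, 0, 0, 0, 0, 0],
    [0, 0, 0, 0, 0, 0]
  ]
}}

```text
clock: 8.33
ee_pos: [0.6369, -0.2055, 0.2134]
eef_rot: [0.0, 0.819, 0.574, -0.0]
wrist_force: [0.7, 0.4, -2.1]
grip_width: 0.0486
```

```bash
python3 -c "
from h import *
plan([.637,-.206,.195],Rdown(-20))"
```

```text
clock 8.33 dist mm [  0.1  -0.5 -18.4] turn deg [0. 0. 0.] rows 1 q [-0.48  0.37  1.57 -0.    1.2  -0.13] w 0.0486 F [ 0.7  0.4 -2.1]
[[-0.01,0.01,0.61,0.01,0.01,0.01]]
```

Emit:
{"api": "jog_arm", "payload": {
  "motion": [
    [0, 0, 0.25, 0, 0, 0],
    [0, 0, 0.2, 0, 0, 0],
    [0, 0, 0.1, 0, 0, 0],
    [0, 0, 0, 0, 0, 0],
    [0, 0, 0, 0, 0, 0]
  ]
}}

```text
clock: 8.75
ee_pos: [0.6365, -0.2053, 0.1945]
eef_rot: [-0.0, 0.819, 0.574, -0.0]
wrist_force: [1.0, -0.2, -1.9]
grip_width: 0.0487
```

```bash
python3 -c "
from h import *
plan([.637,-.206,.193],Rdown(-20))"
```

```text
clock 8.75 dist mm [ 0.5 -0.7 -1.5] turn deg [-0.  0.  0.] rows 1 q [-0.48  0.4   1.58 -0.    1.17 -0.13] w 0.0487 F [ 1.  -0.2 -1.9]
[[-0.02,0.02,0.05,-0.01,0.0,0.01]]
```

Emit:
{"api": "jog_arm", "payload": {
  "motion": [
    [0, 0, 0.06, 0, 0, 0],
    [0, 0, 0, 0, 0, 0],
    [0, 0, 0, 0, 0, 0]
  ]
}}

```text
clock: 9.0
ee_pos: [0.6368, -0.2054, 0.1939]
eef_rot: [0.0, 0.819, 0.574, -0.0]
wrist_force: [-0.4, -0.3, -0.9]
grip_width: 0.0488
```

Emit:
{"api": "jog_arm", "payload": {
  "motion": [
    [0, 0, 0.02, 0, 0, 0],
    [0, 0, 0, 0, 0, 0],
    [0, 0, 0, 0, 0, 0],
    [0, 0, 0, 0, 0, 0],
    [0, 0, 0, 0, 0, 0],
    [0, 0, 0, 0, 0, 0]
  ],
  "grip": 0.9
}}

```text
clock: 9.5
ee_pos: [0.6376, -0.2059, 0.1948]
eef_rot: [0.002, 0.819, 0.574, 0.001]
wrist_force: [-0.2, -0.2, -0.2]
grip_width: 0.0836
```

Emit:
{"api": "jog_arm", "payload": {
  "motion": [
    [0, 0, -0.3, 0, 0, 0],
    [0, 0, -0.5, 0, 0, 0],
    [0, 0, -0.6, 0, 0, 0],
    [0, 0, -0.6, 0, 0, 0],
    [0, 0, -0.6, 0, 0, 0],
    [0, 0, -0.4, 0, 0, 0],
    [0, 0, 0, 0, 0, 0]
  ]
}}

```text
clock: 10.08
ee_pos: [0.6369, -0.2055, 0.2909]
eef_rot: [0.001, 0.819, 0.574, 0.0]
wrist_force: [0.8, 0.5, 0.2]
grip_width: 0.0846
```

```bash
cat > ik.py <<'E'
E
python3 - <<'E'
from h import *
from rig import vision,sensors
s=sensors.get_state();print(s["ee_pos"],s["grip_width"],s["qpos"])
wi=vision.camera_info("wrist");im=vision.read_camera("wrist");cv2.imwrite("pics/w4.png",im[:,:,::-1])
np.save("w4.npy",np.r_[np.ravel(wi["rvec"]),np.ravel(wi["tvec"])])
im=vision.read_camera("scene");cv2.imwrite("pics/s4.png",im[:,:,::-1])
E
```

```text
[ 0.63694355 -0.20545682  0.29085346] 0.0845895189174204 [-4.80974529e-01  2.97698164e-01  1.51615347e+00 -3.88528615e-04
  1.32529593e+00 -1.32503314e-01]
```

View pics/w4.png

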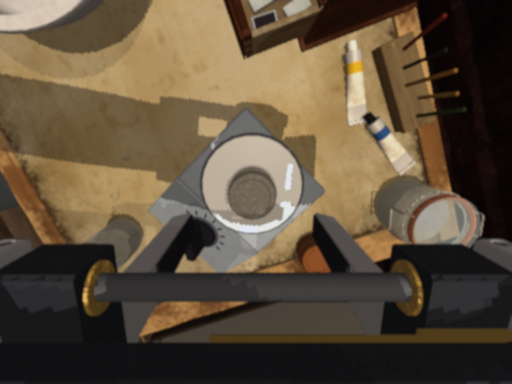

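View pics/s4.png

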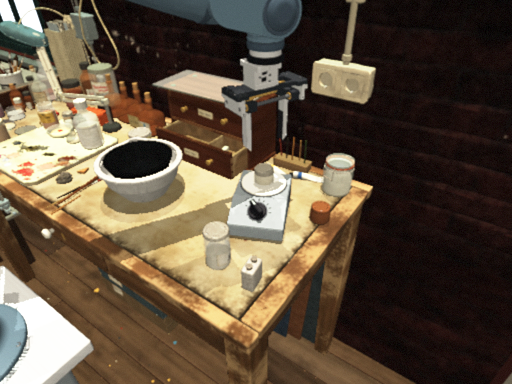

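The jar stands upright and centred on the plate in both views (scene (264,172), wrist (252,193)). Next is the knob approach.

```bash
cat >> h.py <<'E'
def Rk(ang=0.,k=1):
    b=bar(k); z=-n; y=np.cross(n,b); 
    if y@np.array([.94,-.34,0])<0: y=-y
    Rm=np.c_[np.cross(y,z),y,z]
    return Rm@R.from_euler('z',ang,degrees=True).as_matrix()
def Pk(h): return K0+(h+.078)*n
E
python3 -c "
from h import *
print(K0,n,Pk(.028),Pk(.118),Rk())
plan(Pk(.118),Rk())"
```

```text
[ 0.55490919 -0.24039307  0.0622    ] [-0.41409387 -0.18610116  0.89100652] [ 0.51101524 -0.2601198   0.15664669] [ 0.47374679 -0.2768689   0.23683728] [[ 0.28480984  0.86452856  0.41409387]
 [ 0.9032329  -0.38669974  0.18610116]
 [ 0.32101976  0.32101976 -0.89100652]]
clock 10.18 dist mm [-162.4  -71.8  -51. ] turn deg [-19.3  19.    0.8] rows 7 q [-0.48  0.3   1.52 -0.    1.32 -0.13] w 0.0842 F [ 0.3  0.1 -0.9]
[[-0.59,-0.61,0.24,-0.55,0.54,0.02],[-0.6,-0.62,0.19,-0.55,0.54,0.02],[-0.61,-0.63,0.13,-0.55,0.54,0.02],[-0.61,-0.63,0.07,-0.55,0.54,0.02],[-0.61,-0.63,0.01,-0.55,0.54,0.02],[-0.61,-0.63,-0.05,-0.55,0.54,0.02],[-0.61,-0.62,-0.11,-0.55,0.54,0.02]]
```

Emit:
{"api": "jog_arm", "payload": {
  "motion": [
    [-0.55, -0.58, 0.15, -0.55, 0.54, 0.02],
    [-0.6, -0.62, 0.15, -0.55, 0.54, 0.02],
    [-0.61, -0.63, 0.13, -0.55, 0.54, 0.02],
    [-0.61, -0.63, 0.07, -0.55, 0.54, 0.02],
    [-0.61, -0.63, 0.01, -0.55, 0.54, 0.02],
    [-0.5, -0.5, -0.05, -0.55, 0.54, 0.02],
    [-0.3, -0.3, -0.05, -0.3, 0.3, 0.02],
    [0, 0, 0, 0, 0, 0],
    [0, 0, 0, 0, 0, 0]
  ],
  "grip": 0.6
}}

```text
clock: 10.93
ee_pos: [0.4825, -0.2664, 0.2297]
eef_rot: [0.033, 0.803, 0.552, 0.222]
wrist_force: [-0.6, 0.1, 0.4]
grip_width: 0.0565
```

```bash
python3 -c "
from h import *
plan(Pk(.118),Rk())"
```

```text
clock 10.93 dist mm [ -8.7 -10.5   7.1] turn deg [-1.3  0.2 -0.3] rows 1 q [-0.86  0.02  1.98  0.5   1.07 -0.72] w 0.0565 F [-0.6  0.1  0.4]
[[-0.32,-0.05,-0.39,-0.27,0.04,-0.07]]
```

Emit:
{"api": "jog_arm", "payload": {
  "motion": [
    [-0.32, -0.05, -0.39, -0.27, 0.04, -0.07],
    [0, 0, 0, 0, 0, 0],
    [0, 0, 0, 0, 0, 0]
  ]
}}

```text
clock: 11.18
ee_pos: [0.4749, -0.2754, 0.2354]
eef_rot: [0.04, 0.8, 0.553, 0.229]
wrist_force: [-0.4, 0.2, 0.4]
grip_width: 0.0565
```

```bash
python3 - <<'E'
from h import *
from rig import vision,sensors
plan(Pk(.118),Rk())
wi=vision.camera_info("wrist");im=vision.read_camera("wrist");cv2.imwrite("pics/w5.png",im[:,:,::-1])
np.savez("w5.npz",**{k:np.array(v) for k,v in wi.items() if k in("camera_matrix","rvec","tvec")})
o=im[:,:,::-1].copy()
def dot(p,c): cv2.circle(o,tuple(int(round(v)) for v in proj(wi,p)[0]),1,c,-1)
for k in range(8): dot(K0+.0285*bar(k),(0,255,255))
dot(K0+.032*n,(255,255,255)); dot(K0+.032*n+.02*bar(1),(0,255,0)); dot(K0+.032*n-.02*bar(1),(255,0,0))
for ph in np.linspace(0,6.28,30): dot(P+.055*(np.cos(ph)*X+np.sin(ph)*Y),(255,0,255)); dot(K0+.006*n+.022*(np.cos(ph)*u+np.sin(ph)*Y),(0,0,255))
cv2.imwrite("pics/w5o.png",cv2.resize(o[100:300,150:400],(750,600),interpolation=cv2.INTER_CUBIC))
E
```

```text
clock 11.18 dist mm [-1.1 -1.5  1.4] turn deg [-0.3 -0.1  0. ] rows 1 q [-0.88  0.01  1.99  0.52  1.08 -0.76] w 0.0565 F [-0.4  0.2  0.4]
[[-0.04,0.0,-0.07,-0.05,-0.01,0.01]]
```

View pics/w5.png

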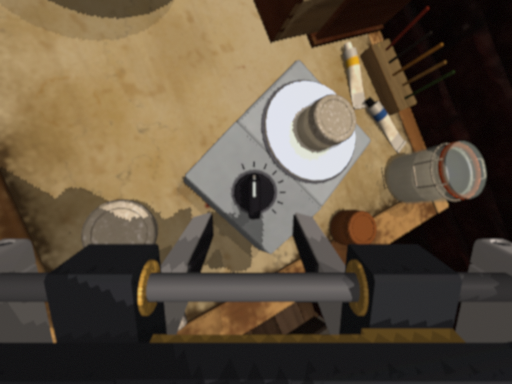

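View pics/w5o.png

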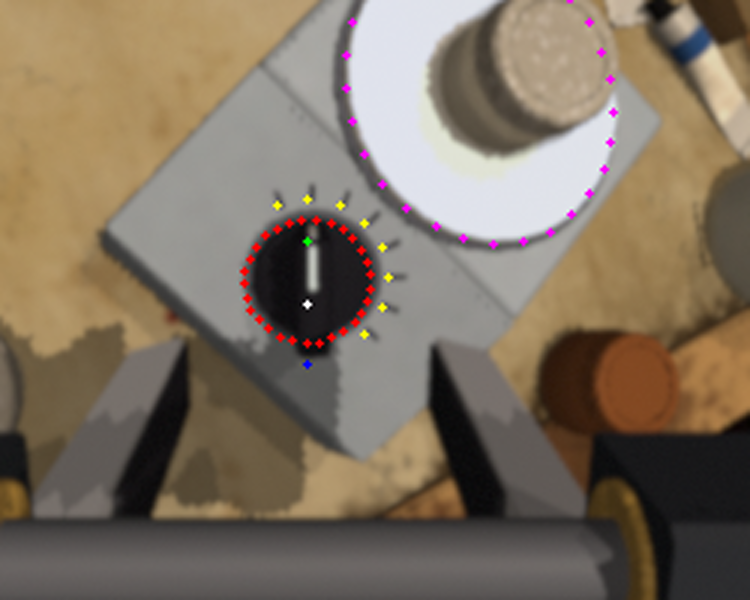

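Close view: the bar is upright in the picture at (254,190) and its white end faces the second tick. So the knob starts at click 1 and must finish at click 4. The measured knob lies about 1.5 mm to the tool's +y and 1 mm to +x of my model. I'll go down with that offset.

```bash
cat >> h.py <<'E'
K0=K0+.0015*Rk()[:,1]+.0012*Rk()[:,0]
E
python3 -c "
from h import *
plan(Pk(.028),Rk(),rows=6)"
```

```text
clock 11.23 dist mm [ 37.5  15.8 -78.2] turn deg [-0.2 -0.1  0.1] rows 6 q [-0.88  0.01  1.99  0.52  1.08 -0.76] w 0.0566 F [0.4 0.5 0.2]
[[-0.0,0.01,0.49,-0.01,-0.0,0.0],[-0.0,0.01,0.49,-0.01,-0.0,0.0],[-0.0,0.01,0.49,-0.01,-0.0,0.0],[-0.0,0.01,0.49,-0.01,-0.0,0.0],[-0.0,0.01,0.49,-0.01,-0.0,0.0],[-0.0,0.01,0.49,-0.01,-0.0,0.0]]
```

Emit:
{"api": "jog_arm", "payload": {
  "motion": [
    [0, 0.01, 0.4, -0.01, 0, 0],
    [0, 0.01, 0.4, -0.01, 0, 0],
    [0, 0.01, 0.4, -0.01, 0, 0],
    [0, 0.01, 0.4, -0.01, 0, 0],
    [0, 0.01, 0.3, 0, 0, 0],
    [0, 0, 0, 0, 0, 0],
    [0, 0, 0, 0, 0, 0]
  ]
}}

```text
clock: 11.82
ee_pos: [0.5064, -0.2601, 0.1798]
eef_rot: [0.04, 0.798, 0.556, 0.229]
wrist_force: [0.1, 0.6, 0.1]
grip_width: 0.0565
```

```bash
python3 -c "
from h import *
plan(Pk(.028),Rk())"
```

```text
clock 11.82 dist mm [  6.2   0.4 -22.3] turn deg [-0.3 -0.1  0.4] rows 1 q [-0.82  0.13  1.98  0.55  0.96 -0.77] w 0.0565 F [0.1 0.6 0.1]
[[-0.17,-0.06,0.75,-0.06,-0.03,0.08]]
```

Emit:
{"api": "jog_arm", "payload": {
  "motion": [
    [-0.17, -0.06, 0.25, -0.06, -0.03, 0.08],
    [0, 0, 0.25, 0, 0, 0],
    [0, 0, 0.1, 0, 0, 0],
    [0, 0, 0, 0, 0, 0],
    [0, 0, 0, 0, 0, 0]
  ]
}}

```text
clock: 12.23
ee_pos: [0.5118, -0.2608, 0.1603]
eef_rot: [0.043, 0.8, 0.552, 0.229]
wrist_force: [0.7, 0.5, 0.1]
grip_width: 0.0565
```

```bash
python3 - <<'E'
from h import *
from rig import vision
plan(Pk(.028),Rk())
im=vision.read_camera("wrist");cv2.imwrite("pics/w6.png",im[:,:,::-1])
E
```

```text
clock 12.23 dist mm [ 0.9  1.2 -2.8] turn deg [0.1 0.1 0. ] rows 1 q [-0.81  0.17  1.97  0.57  0.91 -0.78] w 0.0565 F [0.7 0.5 0.1]
[[0.02,-0.02,0.1,0.02,0.02,0.0]]
```

View pics/w6.png

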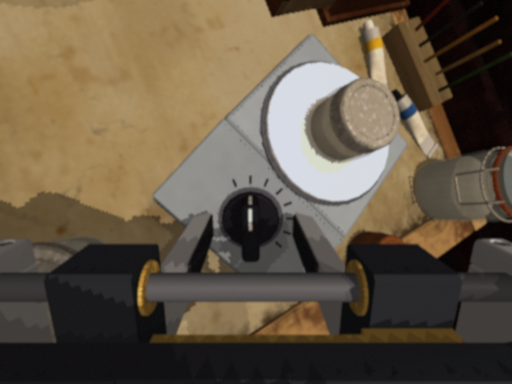

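The bar at x≈250.5 lies between the fingers at 211 and 295 (middle 253). I'll shift about 1.5 mm to −y, go down 3 mm and close.

Emit:
{"api": "jog_arm", "payload": {
  "motion": [
    [0.02, -0.06, 0.1, 0.02, 0.02, 0],
    [0, 0, 0, 0, 0, 0],
    [0, 0, 0, 0, 0, 0],
    [0, 0, 0, 0, 0, 0]
  ]
}}

```text
clock: 12.62
ee_pos: [0.5117, -0.2595, 0.1581]
eef_rot: [0.043, 0.8, 0.552, 0.23]
wrist_force: [-0.3, 1.5, 0.3]
grip_width: 0.0563
```

Emit:
{"api": "jog_arm", "payload": {
  "motion": [
    [0, 0, 0, 0, 0, 0],
    [0, 0, 0, 0, 0, 0],
    [0, 0, 0, 0, 0, 0],
    [0, 0, 0, 0, 0, 0],
    [0, 0, 0, 0, 0, 0],
    [0, 0, 0, 0, 0, 0],
    [0, 0, 0, 0, 0, 0],
    [0, 0, 0, 0, 0, 0]
  ],
  "grip": 0,
  "force": 20
}}

```text
clock: 13.28
ee_pos: [0.5113, -0.2595, 0.1584]
eef_rot: [0.042, 0.8, 0.553, 0.229]
wrist_force: [-2.9, 0.2, 1.9]
grip_width: 0.0115
```

```bash
python3 -c "
from h import *
from rig import sensors
s=sensors.get_state(); np.save('grip0.npy',np.r_[s['ee_pos'],s['eef_rot']]);print(s['ee_pos'],s['wrist_force'],s['ft_torque'])
plan(Pk(.028),Rk())"
```

```text
[ 0.51127743 -0.25952907  0.15841636] [-2.91946993  0.16602322  1.87181562] [-0.01878433  0.64239061  0.08503805]
clock 13.28 dist mm [ 1.4 -0.1 -0.9] turn deg [0.  0.  0.1] rows 1 q [-0.81  0.17  1.97  0.57  0.91 -0.79] w 0.0115 F [-2.9  0.2  1.9]
[[0.0,0.03,0.05,0.0,0.01,0.02]]
```

Gripped (11.5 mm). Turning clockwise, which is +z of the tool.

Emit:
{"api": "jog_arm", "payload": {
  "motion": [
    [0, 0, 0, 0, 0, 0.5],
    [0, 0, 0, 0, 0, 0.7],
    [0, 0, 0, 0, 0, 0.8],
    [0, 0, 0, 0, 0, 0.8],
    [0, 0, 0, 0, 0, 0.8],
    [0, 0, 0, 0, 0, 0.8],
    [0, 0, 0, 0, 0, 0]
  ]
}}

```text
clock: 13.87
ee_pos: [0.5112, -0.2595, 0.1584]
eef_rot: [-0.004, 0.894, 0.383, 0.233]
wrist_force: [-1.2, -0.6, 0.4]
grip_width: 0.0119
```

```bash
cat > tw.py <<'E'
from h import *
from rig import sensors
g=np.load('grip0.npy');s=sensors.get_state();q=s['eef_rot']
R0=R.from_quat(np.r_[g[4:7],g[3]]);Rc=R.from_quat([q[1],q[2],q[3],q[0]])
rv=np.degrees((R0.inv()*Rc).as_rotvec());print("turned",np.round(rv,1),"drift tool mm",np.round(Rc.inv().apply(s['ee_pos']-g[:3])*1000,1),"F",np.round(s['wrist_force'],1),"T",np.round(s['ft_torque'],2),"q",np.round(s['qpos'],2),s['clock'],s['grip_width'])
plan(g[:3],R0.as_matrix()@R.from_euler('z',68.5,degrees=True).as_matrix())
E
python3 tw.py
```

```text
turned [ 0.  -0.  22.9] drift tool mm [ 0.  -0.1 -0. ] F [-1.2 -0.6  0.4] T [-0.07  0.41  0.05] q [-0.81  0.17  1.97  0.57  0.91 -0.38] 13.8667 0.011929589786365826
clock 13.87 dist mm [ 0.  -0.1 -0. ] turn deg [ 0.   0.  45.6] rows 10 q [-0.81  0.17  1.97  0.57  0.91 -0.38] w 0.0119 F [-1.2 -0.6  0.4]
[[-0.0,0.0,0.0,0.0,0.0,0.91],[-0.0,0.0,0.0,0.0,0.0,0.91],[-0.0,0.0,0.0,0.0,0.0,0.91],[-0.0,0.0,0.0,0.0,0.0,0.91],[-0.0,0.0,0.0,0.0,0.0,0.91],[0.0,0.0,0.0,0.0,0.0,0.91],[0.0,0.0,0.0,0.0,0.0,0.91],[0.0,0.0,0.0,0.0,0.0,0.91],[0.0,0.0,0.0,0.0,0.0,0.91],[0.0,0.0,0.0,0.0,0.0,0.91]]
```

Emit:
{"api": "jog_arm", "payload": {
  "motion": [
    [0, 0, 0, 0, 0, 0.6],
    [0, 0, 0, 0, 0, 0.9],
    [0, 0, 0, 0, 0, 0.9],
    [0, 0, 0, 0, 0, 0.9],
    [0, 0, 0, 0, 0, 0.9],
    [0, 0, 0, 0, 0, 0.9],
    [0, 0, 0, 0, 0, 0.9],
    [0, 0, 0, 0, 0, 0.9],
    [0, 0, 0, 0, 0, 0.9],
    [0, 0, 0, 0, 0, 0]
  ]
}}

```text
clock: 14.7
ee_pos: [0.5113, -0.2594, 0.1585]
eef_rot: [-0.083, 0.971, 0.057, 0.218]
wrist_force: [-0.6, -0.6, 0.5]
grip_width: 0.0119
```

```bash
python3 tw.py
```

```text
turned [ 0.  -0.1 62.6] drift tool mm [ 0.  -0.1 -0. ] F [-0.6 -0.6  0.5] T [ 0.02  0.49 -0.15] q [-0.81  0.17  1.97  0.57  0.91  0.31] 14.7 0.011877494923770295
clock 14.7 dist mm [ 0.  -0.1 -0. ] turn deg [0.  0.1 5.9] rows 2 q [-0.81  0.17  1.97  0.57  0.91  0.31] w 0.0119 F [-0.6 -0.6  0.5]
[[-0.0,0.0,0.0,0.0,0.01,0.59],[-0.0,0.0,0.0,0.0,0.01,0.59]]
```

Emit:
{"api": "jog_arm", "payload": {
  "motion": [
    [0, 0, 0, 0, 0, 0.6],
    [0, 0, 0, 0, 0, 0.4],
    [0, 0, 0, 0, 0, 0],
    [0, 0, 0, 0, 0, 0],
    [0, 0, 0, 0, 0, 0]
  ]
}}

```text
clock: 15.12
ee_pos: [0.5112, -0.2594, 0.1584]
eef_rot: [-0.091, 0.972, 0.02, 0.214]
wrist_force: [-0.4, -0.2, 1.0]
grip_width: 0.0119
```

```bash
python3 tw.py
```

```text
turned [ 0. -0. 67.] drift tool mm [-0.  -0.1 -0. ] F [-0.4 -0.2  1. ] T [0.02 0.39 0.01] q [-0.81  0.17  1.97  0.57  0.91  0.38] 15.1167 0.011864332270385842
clock 15.12 dist mm [ 0.  -0.1 -0. ] turn deg [0.  0.  1.5] rows 1 q [-0.81  0.17  1.97  0.57  0.91  0.38] w 0.0119 F [-0.4 -0.2  1. ]
[[0.0,0.0,0.0,0.0,0.01,0.31]]
```

Emit:
{"api": "jog_arm", "payload": {
  "motion": [
    [0, 0, 0, 0, 0, 0],
    [0, 0, 0, 0, 0, 0],
    [0, 0, 0, 0, 0, 0],
    [0, 0, 0, 0, 0, 0],
    [0, 0, 0, 0, 0, 0]
  ],
  "grip": 0.4
}}

```text
clock: 15.53
ee_pos: [0.5115, -0.2596, 0.1586]
eef_rot: [-0.09, 0.972, 0.022, 0.215]
wrist_force: [0.2, 0.1, -0.9]
grip_width: 0.0372
```

Emit:
{"api": "jog_arm", "payload": {
  "motion": [
    [0, 0, -0.3, 0, 0, 0],
    [0, 0, -0.5, 0, 0, 0],
    [0, 0, -0.6, 0, 0, 0],
    [0, 0, -0.6, 0, 0, 0],
    [0, 0, -0.6, 0, 0, 0],
    [0, 0, -0.6, 0, 0, 0],
    [0, 0, -0.4, 0, 0, 0],
    [0, 0, 0, 0, 0, 0],
    [0, 0, 0, 0, 0, 0],
    [0, 0, 0, 0, 0, 0]
  ]
}}

```text
clock: 16.37
ee_pos: [0.4632, -0.2807, 0.2626]
eef_rot: [-0.089, 0.972, 0.022, 0.215]
wrist_force: [0.7, -0.3, -0.4]
grip_width: 0.0376
```

```bash
python3 - <<'E'
from h import *
from rig import vision,sensors
s=sensors.get_state();print(s["ee_pos"],s["wrist_force"])
I={}
crops=[]
for c,(x0,y0,w) in(("top",(205,100,140)),("scene",(220,150,90)),("wrist",None or (150,40,260))):
    inf=vision.camera_info(c);o=vision.read_camera(c)[:,:,::-1].copy();cv2.imwrite(f"pics/{c}7.png",o)
    f=max(1,400//w*1) if 0 else 400/w
    r=cv2.resize(o[y0:y0+w,x0:x0+w],(400,400),interpolation=cv2.INTER_CUBIC)
    for k,col in((3,(0,0,255)),(4,(0,255,0)),(5,(255,0,0))):
        cv2.circle(r,tuple(int(v) for v in (proj(inf,K0+.032*n+.02*bar(k))[0]-[x0,y0]+.5)*f),2,col,-1)
    for k in range(8): cv2.circle(r,tuple(int(v) for v in (proj(inf,K0+.0285*bar(k))[0]-[x0,y0]+.5)*f),1,(0,255,255),-1)
    crops.append(r)
cv2.imwrite("pics/c7.png",np.hstack(crops[:2])); cv2.imwrite("pics/c7w.png",cv2.resize(crops[2],(600,600)))
E
```

```text
[ 0.46321728 -0.28074614  0.26258274] [ 0.68150221 -0.3093859  -0.38545216]
```

View pics/c7.png

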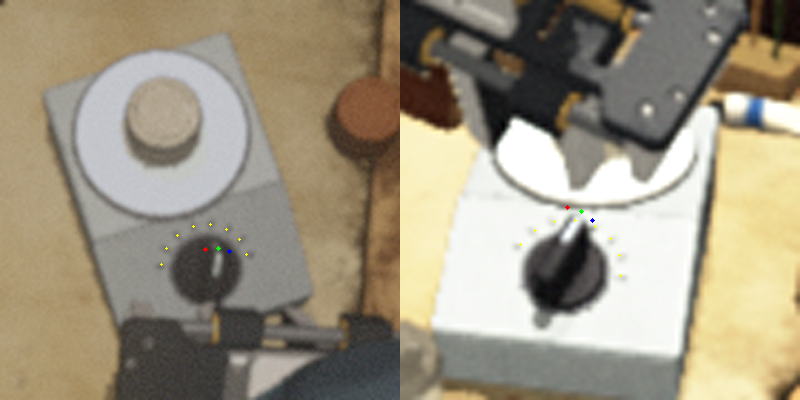

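View pics/c7w.png

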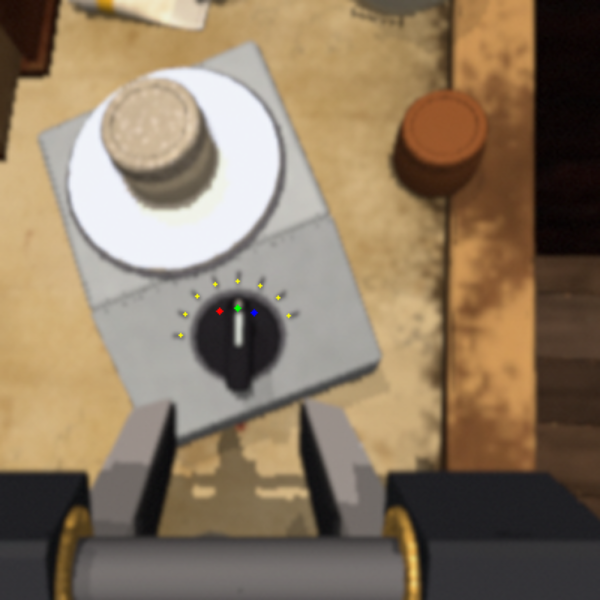

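All three views show the pointer on the fifth tick (click 4; wrist crop (238,308)), three past where it started. The jar is upright on the plate. One numeric check of the jar, then hand in.

```bash
python3 - <<'E'
from h import *
from rig import vision,bot,sensors
o=cv2.imread("pics/top7.png"); ti=vision.camera_info("top")
c=onplane(ti,(205+164*.35,100+115*.35),.127);print(c,"off mm",np.hypot(*(c-P)[:2])*1000)
s=sensors.get_state();print(s["clock"],np.abs(s["joint_vel"]).max())
if np.hypot(*(c-P)[:2])<.012: print(bot.hand_in())
E
```

```text
[ 0.63404802 -0.20574394  0.127     ] off mm 3.708024434521472
16.5167 0.004972292463552274
the job is handed in; nothing more can be done
None
```

I stood the squat grey-lidded jar upright on the stirrer's plate and let go of it. I then gripped the knob's bar, turned it 67° clockwise, released it and backed the arm clear. I handed the job in at 16.5 s; the hand-in gives no verdict.

- **Jar:** my last measurement from the top camera puts it about 4 mm from the plate's middle (the limit is 20 mm). It looks upright in every view.
- **Knob:** the pointer moved from the second tick to the fifth, so three clicks, and it fits that click in the scene, top and wrist views.
- **Bystanders:** I did not touch the tall jar, the flat can or the brown look-alike. I did not measure their positions at the end.
- **Disagreements:** my early position readings for the jar differed by up to about 6 mm between cameras, partly because the arm was still settling. Close wrist views settled the grasp, and no check failed.

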